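# Cover the slide-preparation dishes with their own lids

### The arm

A 6-joint arm with a two-finger parallel gripper is mounted at the origin on the work surface. World frame = base frame: x ahead of the robot, y to its left, z up, the work surface at z = 0. Lengths are in m, angles in rad, forces in N, time in s.
With the tool pointing down it reaches from about 0.425 to 0.95 m from the base axis. Payload 3.5 kg.
Tool frame: the origin (TCP) lies midway between the tips of the shut fingers; the grasp point (between the pads) lies 19 mm behind it; z points along the fingers, y is the line along which they close (so a half turn about z gives the same grasp; the last joint's range is limited). The gripper opens to 85 mm and grips with 20 to 120 N. Pads are 22 mm wide; open, the fingers measure 114 mm over their backs; the gripper's body (76 mm by 85 mm) begins 54 mm behind the grasp point. The pads swing forward as they close: fully open they stand 13 mm farther back than shut.
Start: joints at [-1.443, 0.286, 1.577, -0, 1.279, -0.15], TCP at [0.185, -0.649, 0.231] pointing down, gripper open.
Joint ranges: [-2.77, 2.77], [-0.9, 2.22], [0.21, 2.48], [-1.53, 4.67], [0.24, 2.81], [-2.84, 2.84]. Speed limits (rad/s): [2.79, 2.79, 3.14, 3.14, 3.14, 3.14].

### API

Orientations are given as a unit quaternion [x, y, z, w].
In Python, from plant import ctrl, cams, order gives the robot as it stands.
- The arm moves only by the tool move_arm, never from a script. Its argument "plan" is one flat list of numbers, 7 for each row, row after row: the shift along the world's x, y, z in mm, then the turn, a rotation vector about the world's x, y, z in degrees, then the finger opening in mm, from 0 to 85.4. A call has 1 to 12 rows; each row shifts and turns the commanded pose from where the row before left it; what a row does not reach is not made up. A row lasts 1/10 s, in which the tool goes at most 50 mm and 8.59 degrees, less where a joint would pass 70% of its speed; a pose out of reach is approached as far as the arm can. A call is refused whole if a number of a shift passes 50 or a number of a turn 8.59, either way. A call with a gripper value outside its range is refused whole. The fingers move at their own pace and stop on an object; "newtons" is the grip in N (left out, the last holds). Time passes only in rows, so rows that do not move let the fingers close. It gives the time, the measured TCP pose, the force, the opening and the grip force at its end, in the units of the state.
- ctrl.get_state(): the state, without advancing time (a new reading comes with each control period).
- cams.read_camera(name): name is "scene" or "top" or "wrist"; returns a dict with "color" (400x640x3 uint8, red, green, blue), "fov_y" (degrees; the focal length in pixels is half the picture's height over the tangent of half this angle, whatever the lens; pixels are square), "cx", "cy" (the principal point, pixels), "origin" and "orientation" of the camera in the world; the wrist camera has in their place "T_tool_cam" (4x4, takes a point from camera to tool coordinates, whose origin is the TCP and whose axes are the flange's). Camera axes: x right, y up, looking along -z (the intrinsics and any distortion apply to the point x, -y, -z); pixel columns grow to the right and rows downward; lengths in m; the calibration is good to about 2 mm. A picture is of the moment at which its call begins: read the wrist's pose just before it. There is no depth.
- order.sign_off(): hands the job in; it is judged then, once.
The state is a dict: "time": time; "qpos": joint angles; "dq": joint speeds; "joint_efforts": joint torques, N m; "eef_pos": TCP position; "tcp_rot": TCP orientation; "contact_force": force on the tool from outside, world axes, zero at the start; "wrist_torque": the same for the moment, N m; "opening": opening from 0.0 (shut) to 1.0 (fully open); "finger_force": force on a finger pad.
Only numpy, scipy, OpenCV 4.12 (cv2) and the standard library are available. Lean on these libraries where they do the work, as an engineer would, in place of code of your own. Each camera call takes 0.05 s, during which the arm holds its last target. There are 200 camera calls.

### The job

The microscopy session is over: put each steel lid on the glass dish it belongs to, by shape and size, so that no dust gets in. Every lid must sit flat and centred, its step down inside the rim and straight sides in line with the dish; set the lids down without dropping them, leave the dishes standing where they are, and do not shove or knock over the little oil bottle or the carton of slides that stand among them.

Things in the scene. Friction and masses are not known exactly. Their poses are not given: they have to be found in the camera images.
- dish_round_large: Large round clear-glass dish, 92 mm outer diameter, 45 mm high, small vials inside. Open top, wall 4 mm, loose on the mat. Origin: centre of its underside, z up. With its lid seated, the lid's origin is 41 mm above the dish's origin.
- dish_round_small: Small round clear-glass dish, 62 mm outer diameter, 55 mm high, stacks of cover glasses inside. Open top, wall 4 mm, loose on the mat. Origin: centre of its underside, z up. With its lid seated, the lid's origin is 51 mm above the dish's origin.
- dish_square: Square clear-glass dish, 70 x 70 mm outside, 50 mm high, white slide holders inside; x and y along its sides. Open top, wall 4 mm, loose on the mat. Origin: centre of its underside, z up. With its lid seated, the lid's origin is 46 mm above the dish's origin.
- dish_oblong: Oblong clear-glass dish, 98 mm (x) by 66 mm (y) outside, 50 mm high, a rack of glass slides inside. Open top, wall 4 mm, loose on the mat. Origin: centre of its underside, z up. With its lid seated, the lid's origin is 46 mm above the dish's origin.
- lid_round_large: Large round steel lid: flange 102 mm diameter, step 68 mm (8 mm play all round in its dish). Origin: centre of the step's underside, z up; at height 0 as it lies on the mat. Step 0 to 4 mm, flange 4 to 7 mm above the origin. Handle: central black round knob, 13 mm neck, then a 22 mm diameter grip 17 to 35 mm above the origin. 90 g.
- lid_round_small: Small round steel lid: flange 72 mm diameter, step 38 mm (8 mm play all round in its dish). Origin: centre of the step's underside, z up; at height 0 as it lies on the mat. Step 0 to 4 mm, flange 4 to 7 mm above the origin. Handle: central black round knob, 13 mm neck, then a 22 mm diameter grip 17 to 35 mm above the origin. 90 g.
- lid_square: Square steel lid: flange 80 x 80 mm, step 46 x 46 mm (8 mm play each side); axes along its sides. Origin: centre of the step's underside, z up; at height 0 as it lies on the mat. Step 0 to 4 mm, flange 4 to 7 mm above the origin. Handle: central black bar along x, 46 mm long, 12 mm thick, 21 to 35 mm above the origin, on two legs. 100 g. Fits in any quarter turn.
- lid_oblong: Oblong steel lid: flange 108 (x) by 76 (y) mm, step 74 x 42 mm (8 mm play each side). Origin: centre of the step's underside, z up; at height 0 as it lies on the mat. Step 0 to 4 mm, flange 4 to 7 mm above the origin. Handle: central black bar along x, 60 mm long, 12 mm thick, 21 to 35 mm above the origin, on two legs. 100 g. Fits either way round.
- oil_bottle: Bystander standing among the dishes: small amber bottle with a black cap, 30 mm diameter, 72 mm high; light, easily knocked over. Origin: centre of its underside.
- slide_box: Bystander among the dishes: white carton of slides with a blue cover, 82 x 32 mm, 26 mm high. Origin: centre of its underside.
Not all that is in view belongs to the job. Leave any green or pink look-alike of the lid_square alone. Leave any pink look-alike of the lid_oblong alone.

How it is judged:
By the outcome, as a careful person would: the job done as asked, in the order asked, and still so for the second after the job is handed in, with the robot touching nothing.
It also fails if it takes over 125 s, if anything falls off the work surface, if the arm or the gripper's body presses on something with over 40 N, if the wrist force passes 120 N, or if a joint passes its speed limit or range.

## Working session

There is one attempt and no reset: what is moved stays moved. The work goes in short steps, Python scripts to look and compute and a tool call to move; the robot and the scene stay as the last step left them, time stands still between calls to the robot, and variables do not carry over. Pictures are saved under pics/ and viewed, at most 14 in all, crops included, and the job is handed in when it is done.

Besides the shell and the picture viewer there is one more tool, called after "Emit:" as name(argument=value, ...), one argument or row to a line, values as JSON. move_arm: Moves the arm, as the interface text tells. Its arguments: {"type":"object","properties":{"plan":{"type":"array","items":{"type":"number"}},"newtons":{"type":"number"}},"required":["plan"]}

```bash
ls; mkdir -p pics
python3 - <<'E'
from plant import ctrl,cams
import cv2
print(ctrl.get_state())
for n in("top","scene"):
    r=cams.read_camera(n); c=r.pop("color"); print(n,r)
    cv2.imwrite(f"pics/{n}0.png",cv2.resize(c[:,:,::-1],(800,500),interpolation=cv2.INTER_CUBIC))
    cv2.imwrite(f"{n}0_raw.png",c[:,:,::-1])
E
```

```text
pics
{'time': 0.0, 'qpos': array([-1.44303205e+00,  2.87176948e-01,  1.57815985e+00,  2.45107358e-05,
        1.27861778e+00, -1.49996489e-01]), 'dq': array([-0.00055561, -0.00148973,  0.00034994,  0.00100529,  0.00039841,
        0.00181125]), 'joint_efforts': array([-1.14048269e-04, -4.05977690e+01, -2.92628878e+01, -1.63982768e-04,
        5.81662389e-03,  3.46204004e-06]), 'eef_pos': array([ 0.18503924, -0.64846291,  0.22994895]), 'tcp_rot': array([ 9.90371410e-01,  1.38430758e-01,  2.48585348e-05, -1.18076217e-03]), 'contact_force': array([ 0.35412777,  0.61578289, -0.03512097]), 'wrist_torque': array([-0.00638197, -0.00011356,  0.01090052]), 'finger_force': 0.0, 'opening': 1.0020303167814604}
top {'fov_y': 45.80662521672319, 'cx': 323.63719301230117, 'cy': 207.40965396296272, 'origin': array([ 0.18090503, -0.06414803,  1.59178299]), 'orientation': array([-0.07564614,  0.08079053,  0.71280091, -0.69257882])}
scene {'fov_y': 53.689171607319615, 'cx': 322.3448291967269, 'cy': 194.38397724032427, 'origin': array([1.45520832, 0.00676734, 0.74073264]), 'orientation': array([0.31125869, 0.3340347 , 0.65940118, 0.59726789])}
```

View pics/top0.png

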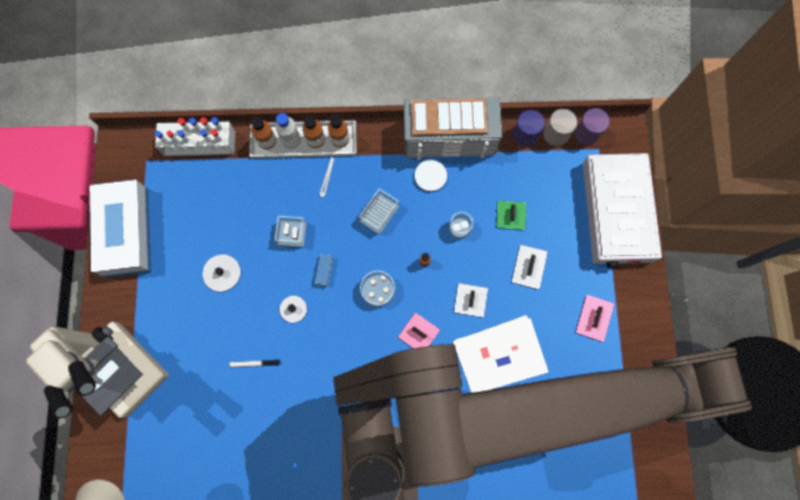

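View pics/scene0.png

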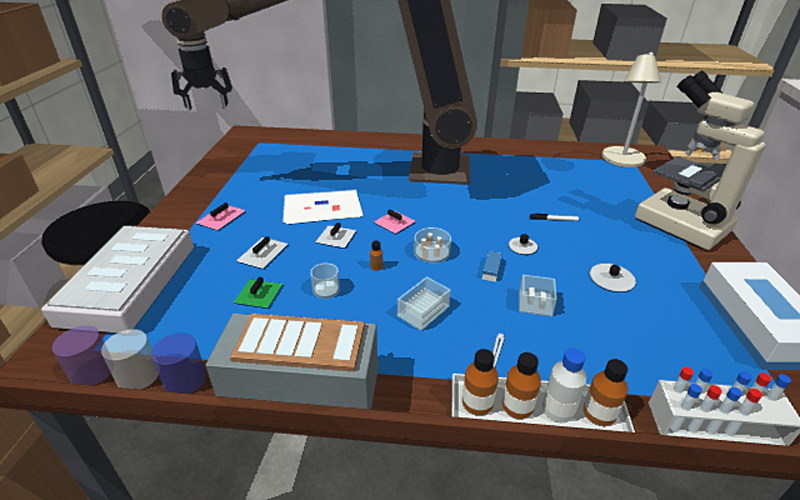

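The top view (800x500) shows the large round lid at (221,273), the small lid at (293,309), the square lid at (471,300) and the oblong lid at (530,267). The dishes are: square (290,232), oblong (379,212), large round (378,288) and small round (460,225). The bottle is at (425,260) and the carton at (323,270). The look-alikes are green at (511,215) and pink at (419,330) and (595,318).

```bash
cat > h.py <<'E'
import numpy as np, cv2
from scipy.spatial.transform import Rotation as R
from plant import ctrl,cams
def cam(name):
    s=ctrl.get_state(); r=cams.read_camera(name)
    if "T_tool_cam" in r:
        T=np.eye(4); T[:3,:3]=R.from_quat(s["tcp_rot"]).as_matrix(); T[:3,3]=s["eef_pos"]
        T=T@np.array(r["T_tool_cam"])
    else:
        T=np.eye(4); T[:3,:3]=R.from_quat(r["orientation"]).as_matrix(); T[:3,3]=r["origin"]
    f=200/np.tan(np.radians(r["fov_y"]/2))
    return dict(img=r["color"][:,:,::-1].copy(),T=T,f=f,c=(r["cx"],r["cy"]),raw=r)
def px2w(c,uv,z):
    uv=np.atleast_2d(np.array(uv,float)); d=np.c_[(uv[:,0]-c["c"][0])/c["f"],-(uv[:,1]-c["c"][1])/c["f"],-np.ones(len(uv))]@c["T"][:3,:3].T
    o=c["T"][:3,3]; return o+d*((z-o[2])/d[:,2])[:,None]
def w2px(c,P):
    P=np.atleast_2d(np.array(P,float)); q=(P-c["T"][:3,3])@c["T"][:3,:3]
    return np.c_[c["c"][0]-c["f"]*q[:,0]/q[:,2],c["c"][1]+c["f"]*q[:,1]/q[:,2]]
def ortho(c,x0,x1,y0,y1,z,s=1.0):
    "top-down rectified picture at height z: up = +x, left = +y, s px per mm"
    W=int((y1-y0)*1000*s);H=int((x1-x0)*1000*s)
    j,i=np.meshgrid(np.arange(W),np.arange(H))
    P=np.c_[(x1-i.ravel()/s/1000),(y1-j.ravel()/s/1000),np.full(W*H,z)]
    m=w2px(c,P).astype(np.float32).reshape(H,W,2)
    return cv2.remap(c["img"],m,None,cv2.INTER_CUBIC)
E
python3 - <<'E'
from h import *
c=cam("top")
P=dict(LRL=(221,273,.03),LRS=(293,309,.03),LSQ=(471,300,.03),LOB=(530,267,.03),DSQ=(290,232,.05),DOB=(379,212,.05),DRL=(378,288,.045),DRS=(460,225,.055),oil=(425,260,.07),box=(323,270,.02))
for k,(u,v,z) in P.items(): print(k,px2w(c,(u/1.25,v/1.25),z)[0].round(3))
w=cam("wrist"); r=w["raw"]; r.pop("color"); print(r)
E
```

```text
LRL [0.509 0.414 0.03 ]
LRS [0.406 0.219 0.03 ]
LSQ [ 0.416 -0.255  0.03 ]
LOB [ 0.502 -0.419  0.03 ]
DSQ [0.612 0.226 0.05 ]
DOB [ 0.662 -0.015  0.05 ]
DRL [ 0.453 -0.008  0.045]
DRS [ 0.618 -0.233  0.055]
oil [ 0.52  -0.134  0.07 ]
box [0.511 0.141 0.02 ]
{'fov_y': 67.23338152372865, 'cx': 319.22679050583673, 'cy': 197.23793243129595, 'T_tool_cam': array([[-1.01400545e-03,  9.60674604e-01,  2.77674768e-01,
         7.12693930e-02],
       [ 9.99999167e-01,  1.19600906e-03, -4.86075581e-04,
         8.64896742e-04],
       [-7.99062004e-04,  2.77674044e-01, -9.60675016e-01,
        -1.42882823e-01],
       [ 0.00000000e+00,  0.00000000e+00,  0.00000000e+00,
         1.00000000e+00]])}
```

Emit:
move_arm(
  plan=[26, 33, 2, 0, 0, -1.6, 85, 26, 33, 2, 0, 0, -1.6, 85, 26, 33, 2, 0, 0, -1.6, 85, 26, 33, 2, 0, 0, -1.6, 85, 26, 33, 2, 0, 0, -1.6, 85, 26, 33, 2, 0, 0, -1.6, 85, 26, 33, 2, 0, 0, -1.6, 85, 26, 33, 2, 0, 0, -1.6, 85, 26, 33, 2, 0, 0, -1.6, 85, 26, 33, 2, 0, 0, -1.6, 85, 0, 0, 0, 0, 0, 0, 85, 0, 0, 0, 0, 0, 0, 85],
)

```text
time: 1.4
eef_pos: [0.4455, -0.3185, 0.2513]
tcp_rot: [1.0, 0.001, -0.0, 0.0]
contact_force: [-0.4, -0.1, 0.3]
opening: 0.996
finger_force: 0.0
```

```bash
cat > shot.py <<'E'
import sys,pickle
from h import *
c=cam("wrist"); c.pop("raw"); n=sys.argv[1]; pickle.dump(c,open(n+".pkl","wb"))
s=ctrl.get_state(); print(s["time"],s["eef_pos"].round(4),s["tcp_rot"].round(4),s["qpos"].round(2))
cv2.imwrite(f"pics/{n}.png",cv2.resize(c["img"],(800,500),interpolation=cv2.INTER_CUBIC))
E
python3 shot.py w1
```

```text
1.45 [ 0.4449 -0.3192  0.2511] [ 1.e+00 -4.e-04 -3.e-04  1.e-04] [-0.81 -0.01  1.87 -0.    1.28  0.76]
```

View pics/w1.png

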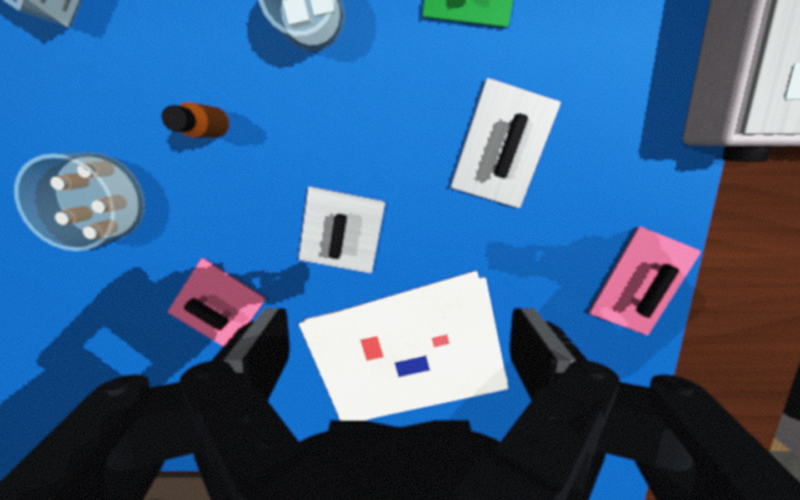

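The wrist view shows the square lid with corners near (310,187), (385,202), (374,272) and (299,258), and the oblong lid near (488,79), (560,101), (521,208) and (450,188). It also shows the bottle, the large dish, and the pink and green look-alikes.

Emit:
move_arm(
  plan=[0, 40, 0, 0, 0, 0, 85, 0, 40, 0, 0, 0, 0, 85, 0, 40, 0, 0, 0, 0, 85, 0, 40, 0, 0, 0, 0, 85, 0, 40, 0, 0, 0, 0, 85, 0, 40, 0, 0, 0, 0, 85, 0, 40, 0, 0, 0, 0, 85, 0, 30, 0, 0, 0, 0, 85, 0, 0, 0, 0, 0, 0, 85, 0, 0, 0, 0, 0, 0, 85],
)

```text
time: 2.45
eef_pos: [0.4451, -0.01, 0.2513]
tcp_rot: [1.0, -0.001, -0.0, 0.0]
contact_force: [-0.7, 0.3, 0.6]
opening: 0.994
finger_force: 0.0
```

```bash
python3 shot.py w2
```

```text
2.5 [ 0.4452 -0.0104  0.2513] [ 1.0e+00 -1.4e-03 -1.0e-04  3.0e-04] [-0.25 -0.26  2.09 -0.    1.31  1.32]
```

Emit:
move_arm(
  plan=[0, 40, 0, 0, 0, 0, 85, 0, 40, 0, 0, 0, 0, 85, 0, 40, 0, 0, 0, 0, 85, 0, 40, 0, 0, 0, 0, 85, 0, 40, 0, 0, 0, 0, 85, 0, 40, 0, 0, 0, 0, 85, 0, 40, 0, 0, 0, 0, 85, 0, 20, 0, 0, 0, 0, 85, 0, 0, 0, 0, 0, 0, 85, 0, 0, 0, 0, 0, 0, 85],
)

```text
time: 3.5
eef_pos: [0.446, 0.2895, 0.2509]
tcp_rot: [1.0, -0.001, -0.0, 0.001]
contact_force: [-0.2, 1.2, 0.3]
opening: 0.997
finger_force: 0.0
```

```bash
python3 shot.py w3
python3 - <<'E'
import pickle
from h import *
c=pickle.load(open("w1.pkl","rb"))
for p in ([(310,187),(385,202),(374,272),(299,258)],[(488,79),(560,101),(521,208),(450,188)]):
    P=px2w(c,np.array(p)/1.25,.007); print(P[:,:2].round(4).tolist(),P.mean(0).round(4),np.linalg.norm(P-np.roll(P,-1,0),axis=1).round(4), np.degrees(np.arctan2(*(P[1]-P[2]+P[0]-P[3])[[1,0]])).round(1))
E
```

```text
3.55 [0.4459 0.2893 0.251 ] [ 1.0e+00 -1.7e-03 -2.0e-04  4.0e-04] [ 0.38 -0.05  1.91 -0.    1.28  1.96]
[[0.4686, -0.2282], [0.4531, -0.3049], [0.3761, -0.2921], [0.3922, -0.2113]] [ 0.4225 -0.2591  0.007 ] [0.0782 0.0781 0.0823 0.0782] -11.0
[[0.5706, -0.4039], [0.5511, -0.4746], [0.4468, -0.4464], [0.4675, -0.3717]] [ 0.509  -0.4242  0.007 ] [0.0734 0.1081 0.0776 0.108 ] -16.2
```

View pics/w2.png

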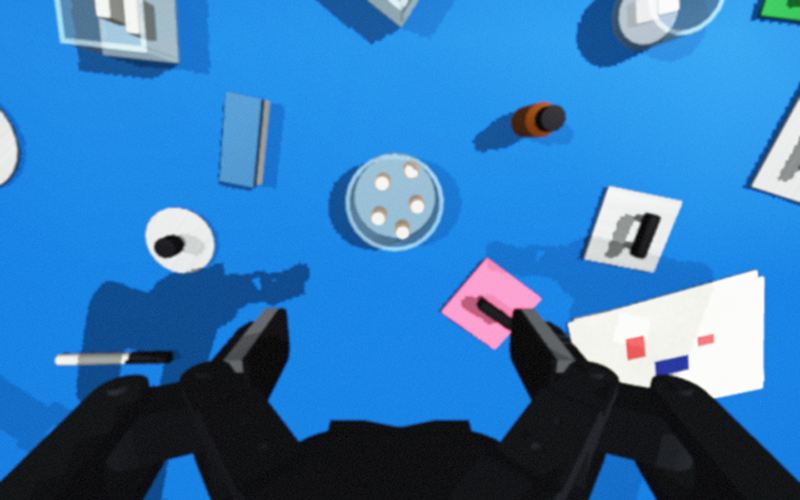

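View pics/w3.png

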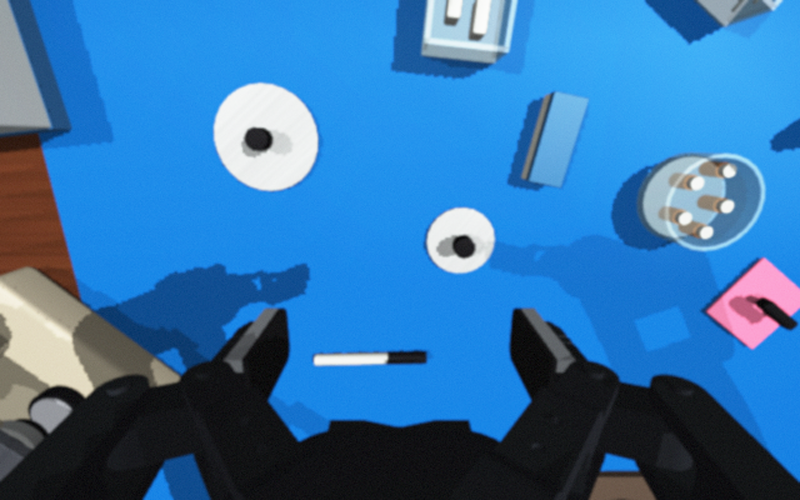

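The w2 view shows the large round dish rim centred near (394,202), the carton at (243,140), the small lid at (180,240) and the bottle at (540,120). The w3 view shows the large lid at (266,137) and the small lid at (461,240). Next I'll take views from above the far dishes.

Emit:
move_arm(
  plan=[31, -22, 5, 0, 0, 0, 85, 31, -22, 5, 0, 0, 0, 85, 31, -22, 5, 0, 0, 0, 85, 31, -22, 5, 0, 0, 0, 85, 0, 0, 0, 0, 0, 0, 85, 0, 0, 0, 0, 0, 0, 85],
)

```text
time: 4.15
eef_pos: [0.5696, 0.2007, 0.2712]
tcp_rot: [1.0, -0.003, -0.0, 0.0]
contact_force: [-0.5, -0.1, -0.5]
opening: 0.997
finger_force: 0.0
```

```bash
python3 shot.py w4
```

```text
4.2 [0.5689 0.2016 0.271 ] [ 1.0e+00 -1.9e-03 -5.0e-04  0.0e+00] [0.17 0.1  1.72 0.   1.32 1.75]
```

Emit:
move_arm(
  plan=[0, -38, 0, 0, 0, 0, 85, 0, -38, 0, 0, 0, 0, 85, 0, -38, 0, 0, 0, 0, 85, 0, -38, 0, 0, 0, 0, 85, 0, -38, 0, 0, 0, 0, 85, 0, -38, 0, 0, 0, 0, 85, 0, -38, 0, 0, 0, 0, 85, 0, -38, 0, 0, 0, 0, 85, 0, 0, 0, 0, 0, 0, 85, 0, 0, 0, 0, 0, 0, 85],
)

```text
time: 5.2
eef_pos: [0.5684, -0.1009, 0.2711]
tcp_rot: [1.0, -0.001, -0.0, -0.0]
contact_force: [1.0, 0.6, 0.7]
opening: 0.997
finger_force: 0.0
```

```bash
python3 shot.py w5
python3 - <<'E'
import pickle
from h import *
C={k:pickle.load(open(k+".pkl","rb")) for k in("w1","w2","w3","w4","w5")}
def lid(n,cx,cy,s):
    c=C[n]; hs=cv2.cvtColor(c["img"],cv2.COLOR_BGR2HSV); m=((hs[...,1]<90)&(hs[...,2]>110)).astype(np.uint8)
    u,v=w2px(c,[(cx,cy,.007)])[0]; cs,_=cv2.findContours(m,cv2.RETR_EXTERNAL,cv2.CHAIN_APPROX_NONE)
    k=max((q for q in cs if abs(q[:,0]-(u,v)).max()<70 and cv2.pointPolygonTest(cv2.convexHull(q),(float(u),float(v)),False)>0),key=len,default=None)
    if k is None: print(n,s,"none");return
    P=(px2w(c,cv2.convexHull(k)[:,0],.007)[:,:2]*1000).astype(np.float32)
    if s=="r": print(n,s,cv2.fitEllipse(P))
    else: print(n,s,cv2.minAreaRect(P))
for n in C:
    for a in ((.509,.414,"r"),(.406,.219,"r"),(.4225,-.2591,"q"),(.509,-.4242,"q")):
        uv=w2px(C[n],[(*a[:2],.007)])[0]
        if 40<uv[0]<600 and 40<uv[1]<240: lid(n,*a)
t=[ortho(C["w4"],.55,.67,.165,.285,.05,2.6),ortho(C["w4"],.60,.72,-.075,.045,.05,2.6),ortho(C["w5"],.60,.72,-.075,.045,.05,2.6),ortho(C["w5"],.56,.68,-.295,-.175,.055,2.6),ortho(C["w2"],.40,.52,-.065,.055,.045,2.6)]
t=[x[:312,:312] for x in t]; t.append(np.zeros_like(t[0]))
M=np.vstack([np.hstack(t[:3]),np.hstack(t[3:])]); M=cv2.resize(M,None,fx=800/M.shape[1],fy=800/M.shape[1],interpolation=cv2.INTER_AREA)
print(M.shape,t[0].shape); cv2.imwrite("pics/m1.png",M)
E
```

```text
5.25 [ 0.5685 -0.1001  0.2711] [ 1.e+00 -6.e-04 -2.e-04 -4.e-04] [-0.35  0.04  1.78  0.    1.32  1.22]
w1 q ((422.4086608886719, -257.3320007324219), (80.71646881103516, 80.48860931396484), 78.59944915771484)
w1 q ((509.65399169921875, -423.25048828125), (77.00679779052734, 108.80611419677734), 73.5808334350586)
w2 r ((412.11590576171875, 222.7794952392578), (71.64120483398438, 72.91493225097656), 32.351890563964844)
w2 q ((422.10357666015625, -256.80340576171875), (81.6217041015625, 80.76510620117188), 78.64244842529297)
w3 r ((517.290771484375, 419.95489501953125), (101.9629898071289, 102.3575210571289), 18.364057540893555)
w3 r ((411.8700866699219, 223.6506805419922), (71.98632049560547, 72.3698959350586), 3.980437755584717)
w4 r ((517.81298828125, 419.7569274902344), (101.58138275146484, 102.71498107910156), 16.234800338745117)
w5 q ((509.5108642578125, -423.1102294921875), (77.68021392822266, 108.96837615966797), 73.44384002685547)
(534, 800, 3) (312, 311, 3)
```

View pics/m1.png

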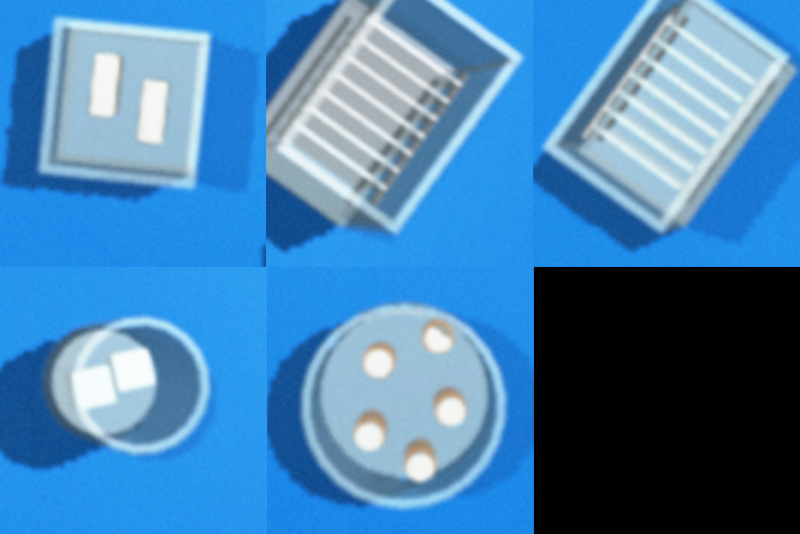

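The montage (2.23 px/mm) shows all the dish rims clearly. Square corners are (55,17), (211,34), (195,188) and (40,172); the small circle is centred at (142,385) and the large one at (404,405). The oblong dish is cropped, so I'll fit the rims while the arm moves towards the square lid.

Emit:
move_arm(
  plan=[-20, -22, -20, 0, 0, -1.6, 60, -21, -22, -24, 0, 0, -1.6, 60, -21, -22, -24, 0, 0, -1.6, 60, -21, -22, -24, 0, 0, -1.6, 60, -21, -23, -24, 0, 0, -1.6, 60, -21, -23, -24, 0, 0, -1.6, 60, -21, -23, -24, 0, 0, -1.8, 60, 0, 0, 0, 0, 0, 0, 60, 0, 0, 0, 0, 0, 0, 60],
)

```text
time: 6.15
eef_pos: [0.4231, -0.2569, 0.107]
tcp_rot: [0.995, -0.1, -0.0, -0.001]
contact_force: [1.1, -0.2, 0.2]
opening: 0.703
finger_force: 0.0
```

```bash
cat > fit.py <<'E'
import pickle
from h import *
from scipy.optimize import minimize
C={k:pickle.load(open(k+".pkl","rb")) for k in("w1","w2","w3","w4","w5")}
W={k:cv2.GaussianBlur((255-cv2.cvtColor(c["img"],cv2.COLOR_BGR2HSV)[...,1].astype(np.float32)),(0,0),1.0) for k,c in C.items()}
t=np.linspace(0,2*np.pi,240)
def rim(p,s,off):
    if len(s)==1: return np.c_[p[0]+(s[0]+off)*np.cos(t),p[1]+(s[0]+off)*np.sin(t)]
    a,b=s[0]+off,s[1]+off; u=np.linspace(-1,1,60)
    q=np.r_[np.c_[u*a,u*0+b],np.c_[u*a,u*0-b],np.c_[u*0+a,u*b],np.c_[u*0-a,u*b]]; co,si=np.cos(p[2]),np.sin(p[2])
    return np.c_[p[0]+co*q[:,0]-si*q[:,1],p[1]+si*q[:,0]+co*q[:,1]]
def cost(p,v,s,h):
    def sm(off):
        q=w2px(C[v],np.c_[rim(p,s,off),np.full(240,h)]).astype(np.float32); return cv2.remap(W[v],q[None],None,cv2.INTER_LINEAR,borderMode=cv2.BORDER_REPLICATE).mean()
    return -(sm(-.002)+.5*sm(-.001)+.5*sm(-.003)-2*sm(.002))
E
python3 - <<'E'
from fit import *
J=dict(DSQ=([.6239,.2288,np.radians(-6)],(.035,.035),.05,["w4"]),DOB=([.667,-.018,np.radians(-37)],(.049,.033),.05,["w4","w5"]),DRS=([.6268,-.2389],(.031,),.055,["w5"]),DRL=([.4579,-.0066],(.046,),.045,["w2","w3","w1"]))
tiles=[]
for n,(p,s,h,vs) in J.items():
    for v in vs:
        r=minimize(cost,p,args=(v,s,h),method="Nelder-Mead",options=dict(initial_simplex=np.array([p]+[np.array(p)+d for d in np.eye(len(p))*([.004,.004,.06][:len(p)])]),xatol=1e-5,fatol=1e-3))
        print(n,v,(r.x[:2]*1000).round(1),np.degrees(r.x[2:]).round(1),round(r.fun,1),round(cost(p,v,s,h),1))
        cx,cy=p[:2]; S=3.2
        o=ortho(C[v],cx-.062,cx+.062,cy-.062,cy+.062,h,S)
        for off in(0,-.004):
            q=rim(r.x,s,off); 
            for x,y in q: cv2.circle(o,(int((cy+.062-y)*1000*S),int((cx+.062-x)*1000*S)),0,(0,0,255),-1)
        tiles.append(cv2.resize(o,(260,260),interpolation=cv2.INTER_AREA))
M=np.vstack([np.hstack(tiles[:3]),np.hstack(tiles[3:6])]); cv2.imwrite("pics/m2.png",M)
E
```

```text
DSQ w4 [623.7 229.3] [-6.] -231.8 -228.4
DOB w4 [674.2 -15.3] [-35.4] -145.2 17.8
DOB w5 [669.5 -20.8] [-35.9] -174.6 -91.4
DRS w5 [ 627.  -238.1] [] -161.0 -155.4
DRL w2 [457.6  -6.2] [] -207.2 -203.7
DRL w3 [457.2  -6.4] [] -134.2 -128.3
DRL w1 [458.   -6.9] [] -131.1 -130.7
```

View pics/m2.png

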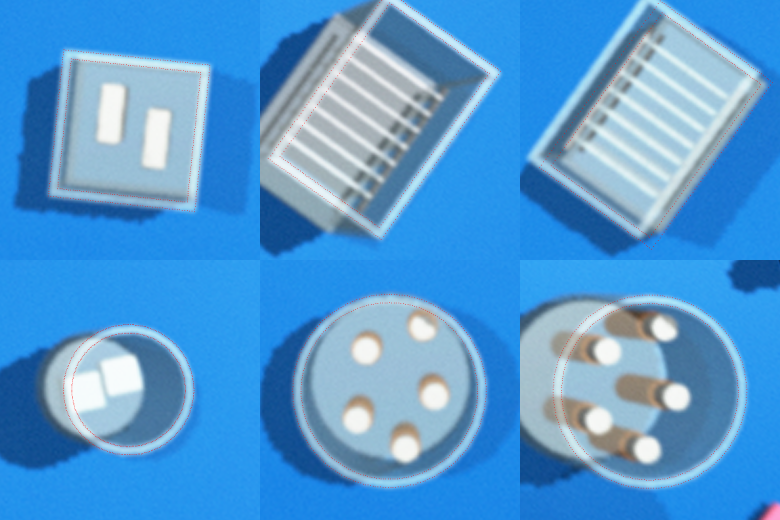

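The overlays hug the rims. The oblong dish fit from w5 is off, so I'll use w4 and check it again later. Descending on the square lid.

Emit:
move_arm(
  plan=[-1, 0, -25, 0, 0, 0, 60, 0, 0, -25, 0, 0, 0, 60, 0, 0, -25, 0, 0, 0, 60, 0, 0, -22, 0, 0, 0, 60, 0, 0, 0, 0, 0, 0, 60, 0, 0, 0, 0, 0, 0, 0, 0, 0, 0, 0, 0, 0, 0, 0, 0, 0, 0, 0, 0, 0, 0, 0, 0, 0, 0, 0, 0, 0, 0, 0, 0, 0, 0, 0],
  newtons=50,
)

```text
time: 7.15
eef_pos: [0.4234, -0.259, 0.0121]
tcp_rot: [0.995, -0.1, 0.001, 0.001]
contact_force: [0.8, 0.1, 6.6]
opening: 0.129
finger_force: 49.8
```

Emit:
move_arm(
  plan=[0, 0, 10, 0, 0, 0, 0, 0, 0, 20, 0, 0, 0, 0, 0, 0, 40, 0, 0, 0, 0, 0, 0, 40, 0, 0, 0, 0, 0, 0, 40, 0, 0, 0, 0, 0, 0, 0, 0, 0, 0, 0],
)

```text
time: 7.75
eef_pos: [0.425, -0.2608, 0.1675]
tcp_rot: [0.995, -0.1, 0.005, 0.004]
contact_force: [0.1, -0.0, 0.2]
opening: 0.131
finger_force: 48.8
```

```bash
python3 shot.py g1
```

```text
7.8 [ 0.4235 -0.2596  0.1642] [ 0.995  -0.1001  0.003   0.0024] [-0.75 -0.05  2.07 -0.    1.11  1.02]
```

View pics/g1.png

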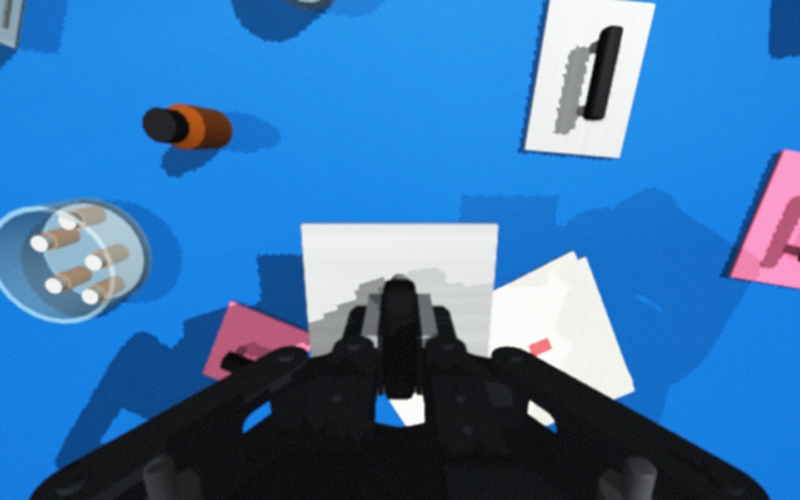

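The square lid hangs level in the fingers, and its front flange corners are at (302,225) and (498,224). I'll check how it sits in the grip.

```bash
cat > grip.py <<'E'
# lid in tool frame from the two front flange corners (800x500 px): python3 grip.py name u1 v1 u2 v2 width
import sys,pickle
from h import *
n,*a=sys.argv[1:]; a=list(map(float,a)); c=cams.read_camera("wrist"); T=np.array(c["T_tool_cam"]); C=pickle.load(open(n+".pkl","rb"))
uv=np.array(a[:4]).reshape(2,2)/1.25
d=np.c_[(uv[:,0]-C["c"][0])/C["f"],-(uv[:,1]-C["c"][1])/C["f"],-np.ones(2)]@T[:3,:3].T
for z in np.arange(-.02,.02,.004):   # tool z of flange top
    P=T[:3,3]+d*((z-T[2,3])/d[:,2])[:,None]; print(round(z,3),(P*1000).round(1)[:,:2].tolist(),(np.linalg.norm(P[1]-P[0])*1000).round(1))
print(ctrl.get_state()["eef_pos"].round(4),ctrl.get_state()["tcp_rot"].round(4))
E
python3 grip.py g1 302 225 498 224 80
```

```text
-0.02 [[43.7, -32.0], [43.9, 33.5]] 65.5
-0.016 [[42.7, -33.1], [43.0, 34.6]] 67.7
-0.012 [[41.8, -34.1], [42.1, 35.7]] 69.8
-0.008 [[40.9, -35.2], [41.2, 36.8]] 72.0
-0.004 [[40.0, -36.2], [40.3, 37.9]] 74.1
0.0 [[39.1, -37.3], [39.4, 38.9]] 76.2
0.004 [[38.2, -38.3], [38.5, 40.0]] 78.4
0.008 [[37.3, -39.4], [37.6, 41.1]] 80.5
0.012 [[36.4, -40.4], [36.7, 42.2]] 82.6
0.016 [[35.5, -41.5], [35.8, 43.3]] 84.8
[ 0.4223 -0.2584  0.1616] [ 9.950e-01 -1.001e-01  9.000e-04  8.000e-04]
```

Emit:
move_arm(
  plan=[17, 41, 0, 0, 0, 0.45, 0, 17, 41, 0, 0, 0, 0.45, 0, 17, 41, 0, 0, 0, 0.45, 0, 17, 41, 0, 0, 0, 0.45, 0, 17, 41, 0, 0, 0, 0.45, 0, 17, 41, 0, 0, 0, 0.45, 0, 17, 41, 0, 0, 0, 0.45, 0, 17, 41, 0, 0, 0, 0.45, 0, 17, 41, 0, 0, 0, 0.45, 0, 17, 41, 0, 0, 0, 0.45, 0, 17, 41, 0, 0, 0, 0.45, 0, 16, 36, 0, 0, 0, 0.45, 0],
)

```text
time: 9.05
eef_pos: [0.6239, 0.2306, 0.157]
tcp_rot: [0.999, -0.053, -0.003, 0.001]
contact_force: [0.2, -0.6, -1.4]
opening: 0.122
finger_force: 49.0
```

Emit:
move_arm(
  plan=[0, 0, -25, 0, 0, 0, 0, 0, 0, -25, 0, 0, 0, 0, 0, 0, -20, 0, 0, 0, 0, 0, 0, -15, 0, 0, 0, 0, 0, 0, 0, 0, 0, 0, 0, 0, 0, 0, 0, 0, 0, 0],
)

```text
time: 9.65
eef_pos: [0.6247, 0.2286, 0.0746]
tcp_rot: [0.999, -0.053, -0.001, 0.0]
contact_force: [-0.7, -0.3, -0.7]
opening: 0.129
finger_force: 49.1
```

Emit:
move_arm(
  plan=[0, 0, -5, 0, 0, 0, 0, 0, 0, -4, 0, 0, 0, 0, 0, 0, -3, 0, 0, 0, 0, 0, 0, -2, 0, 0, 0, 0, 0, 0, 0, 0, 0, 0, 0],
)

```text
time: 10.15
eef_pos: [0.6249, 0.2289, 0.0611]
tcp_rot: [0.999, -0.053, -0.0, 0.0]
contact_force: [-0.1, -0.2, -0.9]
opening: 0.124
finger_force: 49.1
```

Emit:
move_arm(
  plan=[0, 0, -1, 0, 0, 0, 0, 0, 0, -1, 0, 0, 0, 0, 0, 0, -1, 0, 0, 0, 0, 0, 0, 0, 0, 0, 0, 0],
)

```text
time: 10.55
eef_pos: [0.6252, 0.229, 0.0583]
tcp_rot: [0.999, -0.053, 0.0, -0.0]
contact_force: [0.3, 0.2, -1.2]
opening: 0.126
finger_force: 49.1
```

Emit:
move_arm(
  plan=[0, 0, -1, 0, 0, 0, 0, 0, 0, 0, 0, 0, 0, 0, 0, 0, -1, 0, 0, 0, 0, 0, 0, 0, 0, 0, 0, 0],
)

```text
time: 10.95
eef_pos: [0.6254, 0.2289, 0.0582]
tcp_rot: [0.999, -0.053, -0.0, 0.0]
contact_force: [-4.3, -0.2, 8.3]
opening: 0.131
finger_force: 50.3
```

Emit:
move_arm(
  plan=[0, 0, 1, 0, 0, 0, 0, 0, 0, 0, 0, 0, 0, 50, 0, 0, 0, 0, 0, 0, 50, 0, 0, 0, 0, 0, 0, 50, 0, 0, 0, 0, 0, 0, 50, 0, 0, 20, 0, 0, 0, 60, 0, 0, 40, 0, 0, 0, 60, -10, 0, 45, 0, 0, 0, 60, -20, 0, 45, 0, 0, 0, 60, -20, 0, 30, 0, 0, 0, 60, 0, 0, 0, 0, 0, 0, 60, 0, 0, 0, 0, 0, 0, 60],
)

```text
time: 12.15
eef_pos: [0.5753, 0.2291, 0.2383]
tcp_rot: [0.999, -0.053, 0.001, -0.0]
contact_force: [0.1, 0.1, -1.3]
opening: 0.702
finger_force: 0.0
```

```bash
python3 shot.py w6
cat > chk.py <<'E'
import sys,pickle
from h import *
n,cx,cy,h,s=sys.argv[1:]; cx,cy,h=float(cx),float(cy),float(h); c=pickle.load(open(n+".pkl","rb"))
hs=cv2.cvtColor(c["img"],cv2.COLOR_BGR2HSV); m=((hs[...,1]<75)&(hs[...,2]>130)).astype(np.uint8)
u,v=w2px(c,[(cx,cy,h)])[0]; cs,_=cv2.findContours(m,cv2.RETR_EXTERNAL,cv2.CHAIN_APPROX_NONE)
for q in cs:
    if len(q)>60 and cv2.pointPolygonTest(cv2.convexHull(q),(float(u),float(v)),False)>0:
        P=(px2w(c,cv2.convexHull(q)[:,0],h)[:,:2]*1000).astype(np.float32); print(cv2.fitEllipse(P) if s=="r" else cv2.minAreaRect(P))
E
python3 chk.py w6 .6237 .2293 .053 q
```

```text
12.2 [0.5748 0.2288 0.2364] [ 9.986e-01 -5.300e-02 -4.000e-04  2.000e-04] [ 0.22  0.16  1.72 -0.    1.27  1.89]
((623.9253540039062, 228.5333251953125), (80.40593719482422, 79.65377044677734), 83.87476348876953)
```

View pics/w6.png

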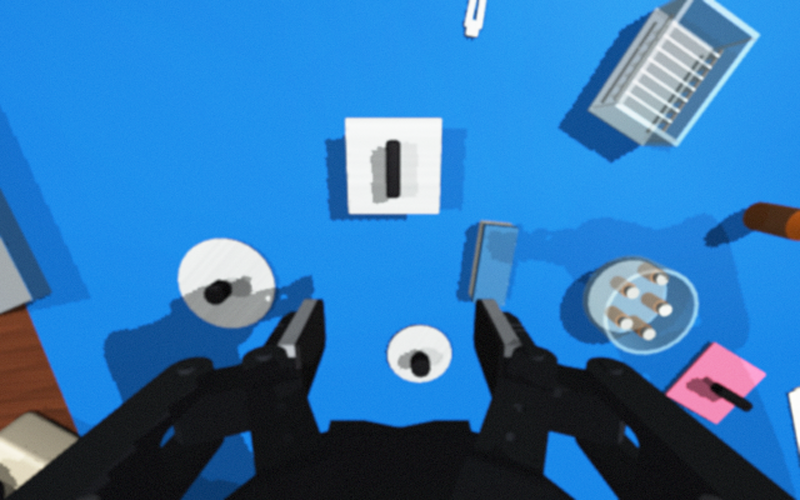

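The square lid is seated at (623.9,228.5) with yaw -6.1°, against the dish at (623.7,229.3) with yaw -6°. Next is the large round lid.

Emit:
move_arm(
  plan=[-9, 32, -23, 0, 0, 0, 60, -9, 32, -23, 0, 0, 0, 60, -9, 32, -23, 0, 0, 0, 60, -9, 32, -23, 0, 0, 0, 60, -10, 32, -22, 0, 0, 0, 60, -10, 31, -22, 0, 0, 0, 60, 0, 0, -25, 0, 0, 0, 60, 0, 0, -25, 0, 0, 0, 60, 0, 0, -25, 0, 0, 0, 60, 0, 0, -14, 0, 0, 0, 60, 0, 0, 0, 0, 0, 0, 60, 0, 0, 0, 0, 0, 0, 60],
)

```text
time: 13.4
eef_pos: [0.5192, 0.4197, 0.0117]
tcp_rot: [0.999, -0.053, -0.0, 0.0]
contact_force: [0.5, 0.3, -0.7]
opening: 0.704
finger_force: 0.0
```

Emit:
move_arm(
  plan=[0, 0, 0, 0, 0, 0, 10, 0, 0, 0, 0, 0, 0, 10, 0, 0, 0, 0, 0, 0, 10, 0, 0, 0, 0, 0, 0, 10, 0, 0, 0, 0, 0, 0, 10],
  newtons=60,
)

```text
time: 13.9
eef_pos: [0.5202, 0.4205, 0.0142]
tcp_rot: [0.999, -0.053, 0.001, -0.001]
contact_force: [-0.6, -0.5, 5.7]
opening: 0.237
finger_force: 59.1
```

Emit:
move_arm(
  plan=[0, 0, 10, 0, 0, 0, 10, 0, 0, 20, 0, 0, 0, 10, 0, 0, 35, 0, 0, 0, 10, 0, 0, 40, 0, 0, 0, 10, 0, 0, 35, 0, 0, 0, 10, 0, 0, 0, 0, 0, 0, 10, 0, 0, 0, 0, 0, 0, 10],
)

```text
time: 14.6
eef_pos: [0.5192, 0.42, 0.1531]
tcp_rot: [0.999, -0.053, 0.001, -0.0]
contact_force: [0.8, -0.3, -2.0]
opening: 0.234
finger_force: 58.7
```

```bash
python3 shot.py g2
```

```text
14.65 [0.5182 0.4194 0.151 ] [ 9.986e-01 -5.300e-02 -1.000e-03  6.000e-04] [0.53 0.34 1.66 0.   1.14 2.21]
```

View pics/g2.png

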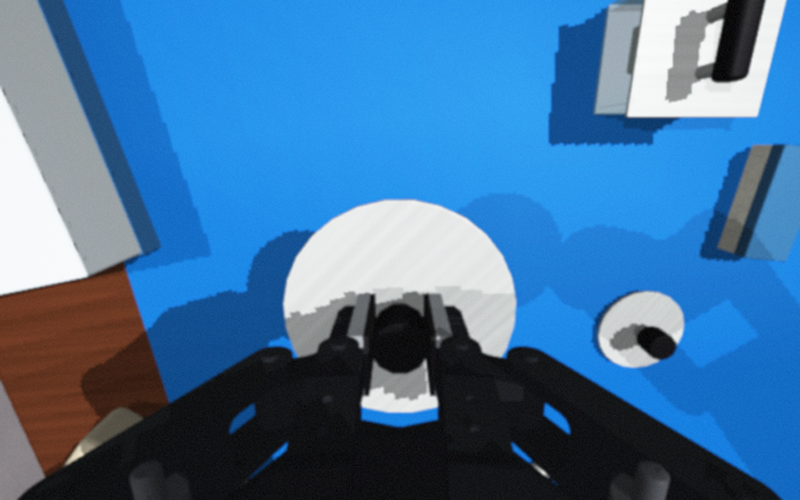

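The large lid hangs level with its knob centred between the pads, in view at (400,340). Carrying it to the large dish.

Emit:
move_arm(
  plan=[-6, -43, 0, 0, 0, 0, 10, -6, -43, 0, 0, 0, 0, 10, -6, -43, 0, 0, 0, 0, 10, -6, -43, 0, 0, 0, 0, 10, -6, -43, 0, 0, 0, 0, 10, -6, -43, 0, 0, 0, 0, 10, -6, -43, 0, 0, 0, 0, 10, -6, -43, 0, 0, 0, 0, 10, -6, -42, 0, 0, 0, 0, 10, -6, -40, 0, 0, 0, 0, 10, 0, 0, 0, 0, 0, 0, 10],
)

```text
time: 15.75
eef_pos: [0.457, -0.0094, 0.1498]
tcp_rot: [0.998, -0.056, -0.002, 0.0]
contact_force: [0.3, 1.2, -1.3]
opening: 0.231
finger_force: 58.9
```

Emit:
move_arm(
  plan=[0, 0, -25, 0, 0, 0, 10, 0, 0, -25, 0, 0, 0, 10, 0, 0, -18, 0, 0, 0, 10, 0, 0, -10, 0, 0, 0, 10, 0, 0, -6, 0, 0, 0, 10, 0, 0, 0, 0, 0, 0, 10, 0, 0, 0, 0, 0, 0, 10],
)

```text
time: 16.45
eef_pos: [0.4596, -0.006, 0.0688]
tcp_rot: [0.999, -0.053, 0.0, 0.0]
contact_force: [-0.9, -0.6, -0.6]
opening: 0.232
finger_force: 58.9
```

Emit:
move_arm(
  plan=[0, 0, -4, 0, 0, 0, 10, 0, 0, -4, 0, 0, 0, 10, 0, 0, -2, 0, 0, 0, 10, 0, 0, -1, 0, 0, 0, 10, 0, 0, 0, 0, 0, 0, 10, 0, 0, -1, 0, 0, 0, 10, 0, 0, 0, 0, 0, 0, 10],
)

```text
time: 17.15
eef_pos: [0.4591, -0.0061, 0.0563]
tcp_rot: [0.999, -0.053, 0.0, -0.0]
contact_force: [-0.4, 1.2, -1.7]
opening: 0.233
finger_force: 58.9
```

Emit:
move_arm(
  plan=[0, 0, -1, 0, 0, 0, 10, 0, 0, 0, 0, 0, 0, 10, 0, 0, 0, 0, 0, 0, 10],
)

```text
time: 17.45
eef_pos: [0.4591, -0.0061, 0.0553]
tcp_rot: [0.999, -0.053, -0.0, -0.0]
contact_force: [0.2, -0.3, -1.3]
opening: 0.229
finger_force: 58.9
```

Emit:
move_arm(
  plan=[0, 0, -1, 0, 0, 0, 10, 0, 0, 0, 0, 0, 0, 10, 0, 0, 0, 0, 0, 0, 10],
)

```text
time: 17.75
eef_pos: [0.4592, -0.0061, 0.0551]
tcp_rot: [0.999, -0.053, -0.0, -0.0]
contact_force: [-2.3, 0.1, 5.4]
opening: 0.235
finger_force: 59.6
```

Emit:
move_arm(
  plan=[0, 0, 1, 0, 0, 0, 20, 0, 0, 0, 0, 0, 0, 50, 0, 0, 0, 0, 0, 0, 50, 0, 0, 0, 0, 0, 0, 50, 0, 0, 0, 0, 0, 0, 50, 0, 0, 20, 0, 0, 0, 60, 0, 0, 40, 0, 0, 0, 60, 0, 0, 45, 0, 0, 0, 60, 0, 0, 45, 0, 0, 0, 60, 0, 0, 35, 0, 0, 0, 60, 0, 0, 0, 0, 0, 0, 60, 0, 0, 0, 0, 0, 0, 60],
)

```text
time: 18.95
eef_pos: [0.4595, -0.0062, 0.2411]
tcp_rot: [0.999, -0.053, 0.001, 0.0]
contact_force: [-0.2, 1.3, -0.7]
opening: 0.702
finger_force: 0.0
```

```bash
python3 shot.py w7; python3 chk.py w7 .4576 -.0065 .048 r;  python3 chk.py w7 .412 .223 .007 r
```

```text
19.0 [ 0.4587 -0.006   0.2395] [ 9.986e-01 -5.300e-02 -6.000e-04 -1.000e-04] [-0.23 -0.22  2.08 -0.    1.28  1.44]
((456.5372619628906, -6.473990440368652), (101.4237289428711, 102.05897521972656), 23.028827667236328)
((412.3951416015625, 222.86265563964844), (70.43733978271484, 72.40473175048828), 32.65108871459961)
```

The large lid is seated within about 1 mm of its dish. Next is the small round lid.

Emit:
move_arm(
  plan=[-7, 38, -20, 0, 0, 0, 60, -7, 38, -20, 0, 0, 0, 60, -7, 38, -20, 0, 0, 0, 60, -8, 38, -25, 0, 0, 0, 60, -8, 38, -25, 0, 0, 0, 60, -8, 40, -25, 0, 0, 0, 60, 0, 0, -25, 0, 0, 0, 60, 0, 0, -25, 0, 0, 0, 60, 0, 0, -25, 0, 0, 0, 60, 0, 0, -17, 0, 0, 0, 60, 0, 0, 0, 0, 0, 0, 60, 0, 0, 0, 0, 0, 0, 60],
)

```text
time: 20.2
eef_pos: [0.4128, 0.2235, 0.0121]
tcp_rot: [0.999, -0.053, -0.002, 0.001]
contact_force: [0.4, 0.0, 0.1]
opening: 0.703
finger_force: 0.0
```

Emit:
move_arm(
  plan=[1, 0, 1, 0, 0, 0, 10, 0, 0, 0, 0, 0, 0, 10, 0, 0, 0, 0, 0, 0, 10, 0, 0, 0, 0, 0, 0, 10, 0, 0, 0, 0, 0, 0, 10],
)

```text
time: 20.7
eef_pos: [0.4163, 0.2241, 0.0157]
tcp_rot: [0.999, -0.053, 0.001, -0.0]
contact_force: [-0.5, -0.7, 6.0]
opening: 0.229
finger_force: 58.7
```

Emit:
move_arm(
  plan=[0, 0, 10, 0, 0, 0, 10, 0, 0, 20, 0, 0, 0, 10, 0, 0, 35, 0, 0, 0, 10, 0, 0, 40, 0, 0, 0, 10, 0, 0, 40, 0, 0, 0, 10, 0, 0, 0, 0, 0, 0, 10, 0, 0, 0, 0, 0, 0, 10],
)

```text
time: 21.4
eef_pos: [0.4155, 0.224, 0.1605]
tcp_rot: [0.999, -0.053, 0.001, -0.0]
contact_force: [-0.8, 0.7, -1.3]
opening: 0.235
finger_force: 58.6
```

```bash
python3 shot.py g3
python3 - <<'E'
from h import *
c=cams.read_camera("wrist")["color"][200:400,200:440,::-1]; cv2.imwrite("pics/g3c.png",cv2.resize(c,None,fx=2,fy=2))
E
```

```text
21.45 [0.4144 0.2237 0.1588] [ 9.986e-01 -5.300e-02 -4.000e-04  1.000e-04] [ 0.28 -0.1   2.13  0.    1.11  1.96]
```

View pics/g3c.png

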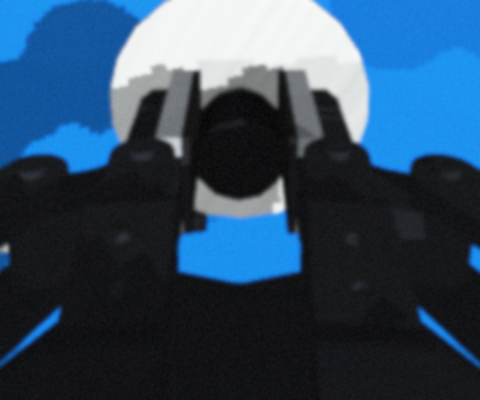

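The small lid is gripped level, with the knob centred between the pads. Carrying it to the small round dish, well above the bottle.

Emit:
move_arm(
  plan=[18, -39, 0, 0, 0, 0, 10, 18, -39, 0, 0, 0, 0, 10, 18, -39, 0, 0, 0, 0, 10, 18, -39, 0, 0, 0, 0, 10, 18, -39, 0, 0, 0, 0, 10, 18, -39, 0, 0, 0, 0, 10, 18, -39, 0, 0, 0, 0, 10, 18, -39, 0, 0, 0, 0, 10, 18, -39, 0, 0, 0, 0, 10, 18, -39, 0, 0, 0, 0, 10, 18, -39, 0, 0, 0, 0, 10, 16, -33, 0, 0, 0, 0, 10],
)

```text
time: 22.7
eef_pos: [0.6284, -0.2397, 0.156]
tcp_rot: [0.999, -0.054, -0.002, -0.001]
contact_force: [0.8, 1.3, 0.4]
opening: 0.233
finger_force: 58.8
```

Emit:
move_arm(
  plan=[0, 0, 0, 0, 0, 0, 10, 0, 0, -25, 0, 0, 0, 10, 0, 0, -25, 0, 0, 0, 10, 0, 0, -15, 0, 0, 0, 10, 0, 0, -8, 0, 0, 0, 10, 0, 0, 0, 0, 0, 0, 10, 0, 0, 0, 0, 0, 0, 10],
)

```text
time: 23.4
eef_pos: [0.6296, -0.238, 0.087]
tcp_rot: [0.999, -0.053, 0.0, 0.0]
contact_force: [0.1, -0.5, -0.9]
opening: 0.234
finger_force: 58.8
```

Emit:
move_arm(
  plan=[0, 0, -6, 0, 0, 0, 10, 0, 0, -6, 0, 0, 0, 10, 0, 0, -4, 0, 0, 0, 10, 0, 0, -2, 0, 0, 0, 10, 0, 0, -1, 0, 0, 0, 10, 0, 0, 0, 0, 0, 0, 10, 0, 0, -1, 0, 0, 0, 10, 0, 0, 0, 0, 0, 0, 10],
)

```text
time: 24.2
eef_pos: [0.6294, -0.2382, 0.0668]
tcp_rot: [0.999, -0.053, 0.0, 0.0]
contact_force: [-0.1, 0.6, 0.5]
opening: 0.232
finger_force: 59.0
```

Emit:
move_arm(
  plan=[0, 0, -1, 0, 0, 0, 10, 0, 0, 0, 0, 0, 0, 10, 0, 0, 0, 0, 0, 0, 10],
)

```text
time: 24.5
eef_pos: [0.6294, -0.2383, 0.0667]
tcp_rot: [0.999, -0.053, 0.0, 0.0]
contact_force: [-2.9, 1.1, 5.4]
opening: 0.228
finger_force: 59.3
```

Contact made. Release, lift and look.

Emit:
move_arm(
  plan=[0, 0, 1, 0, 0, 0, 20, 0, 0, 0, 0, 0, 0, 50, 0, 0, 0, 0, 0, 0, 50, 0, 0, 0, 0, 0, 0, 50, 0, 0, 0, 0, 0, 0, 50, 0, 0, 20, 0, 0, 0, 60, 0, 0, 40, 0, 0, 0, 60, 0, 0, 45, 0, 0, 0, 60, 0, 0, 45, 0, 0, 0, 60, 0, 0, 35, 0, 0, 0, 60, 0, 0, 0, 0, 0, 0, 60, 0, 0, 0, 0, 0, 0, 60],
)

```text
time: 25.7
eef_pos: [0.6295, -0.2383, 0.2526]
tcp_rot: [0.999, -0.053, 0.001, 0.001]
contact_force: [0.0, 0.1, -1.0]
opening: 0.706
finger_force: 0.0
```

```bash
python3 shot.py w8; python3 chk.py w8 .627 -.2385 .058 r;  python3 chk.py w8 .5096 -.4232 .007 q
```

```text
25.75 [ 0.6287 -0.2379  0.2503] [ 9.986e-01 -5.310e-02 -6.000e-04 -3.000e-04] [-0.51  0.27  1.56  0.    1.31  1.16]
((625.3778686523438, -238.40499877929688), (71.76409149169922, 72.13927459716797), 59.474796295166016)
((509.879638671875, -422.7830810546875), (76.86671447753906, 108.34102630615234), 73.5230484008789)
```

The small lid is centred within about 1.6 mm. Now a better look at the oblong dish before I take its lid.

Emit:
move_arm(
  plan=[6, 36, 0, 0, 0, 0, 60, 6, 36, 0, 0, 0, 0, 60, 6, 36, 0, 0, 0, 0, 60, 6, 36, 0, 0, 0, 0, 60, 6, 36, 0, 0, 0, 0, 60, 2, 36, 0, 0, 0, 0, 60, 0, 0, 0, 0, 0, 0, 60, 0, 0, 0, 0, 0, 0, 60],
)

```text
time: 26.55
eef_pos: [0.6602, -0.0212, 0.2486]
tcp_rot: [0.999, -0.052, -0.002, -0.0]
contact_force: [0.5, -0.1, -0.7]
opening: 0.702
finger_force: 0.0
```

```bash
python3 shot.py w9; sed -i 's/"w5")/"w5","w6","w9")/' fit.py
python3 - <<'E'
from fit import *
s,h=(.049,.033),.05; tiles=[]
for v in("w4","w6","w9"):
    best=None
    for a in(-34,-37,-40):
        p=[.674,-.0155,np.radians(a)]
        r=minimize(cost,p,args=(v,s,h),method="Nelder-Mead",options=dict(initial_simplex=np.array([p]+[np.array(p)+d for d in np.eye(3)*[.004,.004,.06]]),xatol=1e-5,fatol=1e-3))
        if best is None or r.fun<best.fun: best=r
    print(v,(best.x[:2]*1000).round(1),np.degrees(best.x[2]).round(1),round(best.fun,1))
    cx,cy=.674,-.0155; S=4; o=ortho(C[v],cx-.065,cx+.065,cy-.065,cy+.065,h,S)
    for off in(0,-.004):
        for x,y in rim(best.x,s,off): cv2.circle(o,(int((cy+.065-y)*1000*S),int((cx+.065-x)*1000*S)),0,(0,0,255),-1)
    tiles.append(cv2.resize(o,(400,400),interpolation=cv2.INTER_AREA))
cv2.imwrite("pics/m3.png",np.hstack([tiles[0],tiles[2]]))
E
```

```text
26.6 [ 0.6604 -0.0222  0.2491] [ 0.9986 -0.0529 -0.0017  0.    ] [-0.19  0.24  1.59 -0.    1.31  1.49]
w4 [674.2 -15.4] -35.4 -145.2
w6 [674.  -15.4] -35.8 -126.8
w9 [674.6 -14.7] -35.7 -233.8
```

View pics/m3.png

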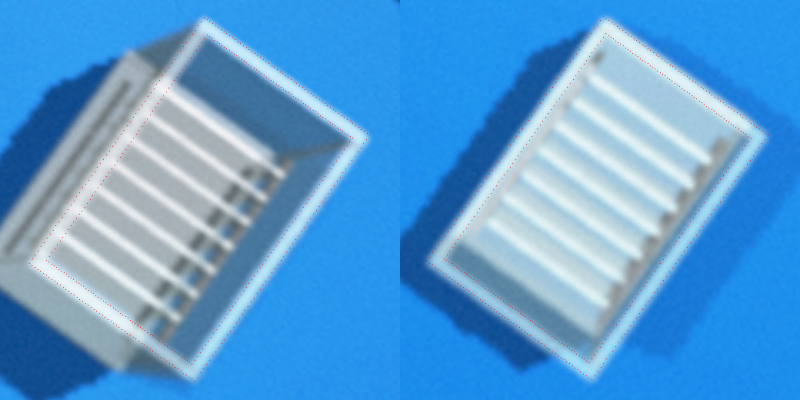

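The fit overlays match the oblong rim in both views, giving centre (674.4,-15) and yaw -35.6°. Now the oblong lid.

Emit:
move_arm(
  plan=[-15, -40, -15, 0, 0, -1, 60, -15, -40, -15, 0, 0, -1, 60, -15, -40, -15, 0, 0, -1, 60, -15, -40, -15, 0, 0, -1, 60, -15, -40, -15, 0, 0, -1, 60, -15, -40, -15, 0, 0, -1, 60, -15, -40, -15, 0, 0, -1, 60, -15, -40, -15, 0, 0, -1, 60, -15, -40, -15, 0, 0, -1.2, 60, -14, -42, -15, 0, 0, -1.2, 60, 0, 0, 0, 0, 0, 0, 60, 0, 0, 0, 0, 0, 0, 60],
)

```text
time: 27.8
eef_pos: [0.5101, -0.4256, 0.0998]
tcp_rot: [0.989, -0.145, -0.001, -0.001]
contact_force: [-0.9, 0.0, 0.4]
opening: 0.707
finger_force: 0.0
```

Emit:
move_arm(
  plan=[1, 2, -25, 0, 0, 0, 60, 0, 0, -25, 0, 0, 0, 60, 0, 0, -25, 0, 0, 0, 60, 0, 0, -13, 0, 0, 0, 60, 0, 0, 0, 0, 0, 0, 60, 0, 0, 0, 0, 0, 0, 0, 0, 0, 0, 0, 0, 0, 0, 0, 0, 0, 0, 0, 0, 0, 0, 0, 0, 0, 0, 0, 0, 0, 0, 0, 0, 0, 0, 0],
)

```text
time: 28.8
eef_pos: [0.5139, -0.4232, 0.0151]
tcp_rot: [0.99, -0.143, 0.001, 0.001]
contact_force: [-0.5, -1.3, 4.4]
opening: 0.124
finger_force: 59.7
```

Emit:
move_arm(
  plan=[0, 0, 10, 0, 0, 0, 0, 0, 0, 20, 0, 0, 0, 0, 0, 0, 35, 0, 0, 0, 0, 0, 0, 40, 0, 0, 0, 0, 0, 0, 40, 0, 0, 0, 0, 0, 0, 0, 0, 0, 0, 0, 0, 0, 0, 0, 0, 0, 0],
)

```text
time: 29.5
eef_pos: [0.5134, -0.4223, 0.1597]
tcp_rot: [0.99, -0.143, 0.001, 0.001]
contact_force: [-0.0, 1.0, -1.3]
opening: 0.131
finger_force: 59.0
```

```bash
python3 shot.py g4
```

```text
29.55 [ 0.5125 -0.4214  0.1575] [ 9.897e-01 -1.433e-01 -7.000e-04 -6.000e-04] [-0.84  0.33  1.67  0.    1.15  1.02]
```

View pics/g4.png

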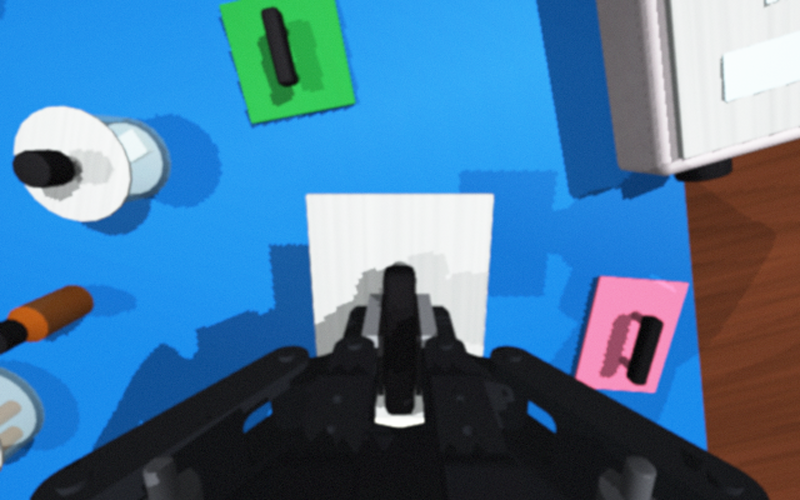

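The oblong lid hangs level and square in the grip, with its front edge from (306,195) to (493,195). The bottle is standing untouched. Carrying the lid to the oblong dish.

Emit:
move_arm(
  plan=[16, 40, 0, 0, 0, -1.9, 0, 16, 40, 0, 0, 0, -1.9, 0, 16, 40, 0, 0, 0, -1.9, 0, 16, 40, 0, 0, 0, -1.9, 0, 17, 41, 0, 0, 0, -1.9, 0, 17, 41, 0, 0, 0, -1.9, 0, 17, 41, 0, 0, 0, -1.9, 0, 17, 41, 0, 0, 0, -1.9, 0, 17, 41, 0, 0, 0, -1.9, 0, 16, 40, 0, 0, 0, -2, 0, 0, 0, 0, 0, 0, 0, 0, 0, 0, 0, 0, 0, 0, 0],
)

```text
time: 30.75
eef_pos: [0.6767, -0.0158, 0.1552]
tcp_rot: [0.953, -0.304, -0.003, 0.001]
contact_force: [-0.0, 0.5, -2.1]
opening: 0.126
finger_force: 59.1
```

Emit:
move_arm(
  plan=[0, 0, -25, 0, 0, 0, 0, 0, 0, -25, 0, 0, 0, 0, 0, 0, -15, 0, 0, 0, 0, 0, 0, -10, 0, 0, 0, 0, 0, 0, 0, 0, 0, 0, 0, 0, 0, 0, 0, 0, 0, 0],
)

```text
time: 31.35
eef_pos: [0.6785, -0.0177, 0.0839]
tcp_rot: [0.952, -0.306, 0.0, -0.0]
contact_force: [0.8, 0.7, -1.4]
opening: 0.122
finger_force: 59.1
```

```bash
python3 -c "
from h import *
s=ctrl.get_state();print(s['eef_pos'].round(4),R.from_quat(s['tcp_rot']).as_matrix()[:,0],np.degrees(2*np.arctan2(s['tcp_rot'][1],s['tcp_rot'][0])))"
```

```text
[ 0.6785 -0.0177  0.0839] [ 8.12916257e-01 -5.82380132e-01  7.34960232e-04] -35.61812752771882
```

Emit:
move_arm(
  plan=[-1, 1, -7, 0, 0, 0, 0, 0, 0, -6, 0, 0, 0, 0, 0, 0, -4, 0, 0, 0, 0, 0, 0, -2, 0, 0, 0, 0, 0, 0, -1, 0, 0, 0, 0, 0, 0, 0, 0, 0, 0, 0, 0, 0, -1, 0, 0, 0, 0, 0, 0, 0, 0, 0, 0, 0],
)

```text
time: 32.15
eef_pos: [0.6772, -0.0161, 0.0624]
tcp_rot: [0.952, -0.306, 0.0, -0.0]
contact_force: [-0.3, -0.8, -1.1]
opening: 0.125
finger_force: 59.1
```

Emit:
move_arm(
  plan=[0, 0, -1, 0, 0, 0, 0, 0, 0, 0, 0, 0, 0, 0, 0, 0, 0, 0, 0, 0, 0],
)

```text
time: 32.45
eef_pos: [0.6771, -0.0161, 0.0613]
tcp_rot: [0.952, -0.306, -0.0, 0.0]
contact_force: [0.4, 0.4, -0.9]
opening: 0.125
finger_force: 59.1
```

Emit:
move_arm(
  plan=[0, 0, -1, 0, 0, 0, 0, 0, 0, 0, 0, 0, 0, 0, 0, 0, 0, 0, 0, 0, 0],
)

```text
time: 32.75
eef_pos: [0.6772, -0.0162, 0.0611]
tcp_rot: [0.952, -0.306, 0.0, 0.0]
contact_force: [-2.3, 0.2, 4.1]
opening: 0.123
finger_force: 59.7
```

Emit:
move_arm(
  plan=[0, 0, 1, 0, 0, 0, 10, 0, 0, 0, 0, 0, 0, 50, 0, 0, 0, 0, 0, 0, 50, 0, 0, 0, 0, 0, 0, 50, 0, 0, 0, 0, 0, 0, 50, 0, 0, 20, 0, 0, 0, 60, 0, 0, 40, 0, 0, 0, 60, 0, 0, 45, 0, 0, 0, 60, 0, 0, 45, 0, 0, 0, 60, 0, 0, 35, 0, 0, 0, 60, 0, 0, 0, 0, 0, 0, 60, 0, 0, 0, 0, 0, 0, 60],
)

```text
time: 33.95
eef_pos: [0.6776, -0.0162, 0.2477]
tcp_rot: [0.952, -0.306, 0.001, -0.0]
contact_force: [1.1, 0.4, -0.8]
opening: 0.706
finger_force: 0.0
```

```bash
python3 shot.py w10; python3 chk.py w10 .6744 -.015 .053 q
```

```text
34.0 [ 0.6767 -0.016   0.2454] [ 9.522e-01 -3.056e-01 -6.000e-04  1.000e-04] [-0.17  0.28  1.56 -0.    1.3   2.02]
((674.265380859375, -13.921379089355469), (76.43339538574219, 109.01427459716797), 54.36030578613281)
```

Emit:
move_arm(
  plan=[-30, 0, 25, 0, 0, 5, 60, -35, 0, 25, 0, 0, 5, 60, -35, 0, 25, 0, 0, 5, 60, -35, 0, 25, 0, 0, 5, 60, -25, 0, 10, 0, 0, 5, 60, 0, 0, 0, 0, 0, 5, 60, 0, 0, 0, 0, 0, 0, 60, 0, 0, 0, 0, 0, 0, 60],
)

```text
time: 34.8
eef_pos: [0.5167, -0.016, 0.3541]
tcp_rot: [0.999, -0.05, -0.002, -0.0]
contact_force: [-0.7, -0.6, 0.5]
opening: 0.702
finger_force: 0.0
```

```bash
python3 shot.py w11; for a in ".6744 -.015 .053 q" ".627 -.2385 .058 r" ".4576 -.0065 .048 r" ".6237 .2293 .053 q"; do python3 chk.py w11 $a; done
```

```text
34.85 [ 0.5169 -0.016   0.3542] [ 9.988e-01 -4.950e-02 -1.800e-03 -3.000e-04] [-0.23 -0.14  1.8   0.    1.48  1.44]
((673.9855346679688, -14.084796905517578), (76.90291595458984, 108.760986328125), 54.31576156616211)
((624.602783203125, -234.17141723632812), (71.34046173095703, 83.65219116210938), 3.8975830078125)
((456.974853515625, -6.356905937194824), (101.9887924194336, 102.4246597290039), 63.63409423828125)
((622.9563598632812, 220.49667358398438), (96.02298736572266, 80.37644958496094), 84.25009155273438)
```

View pics/w11.png

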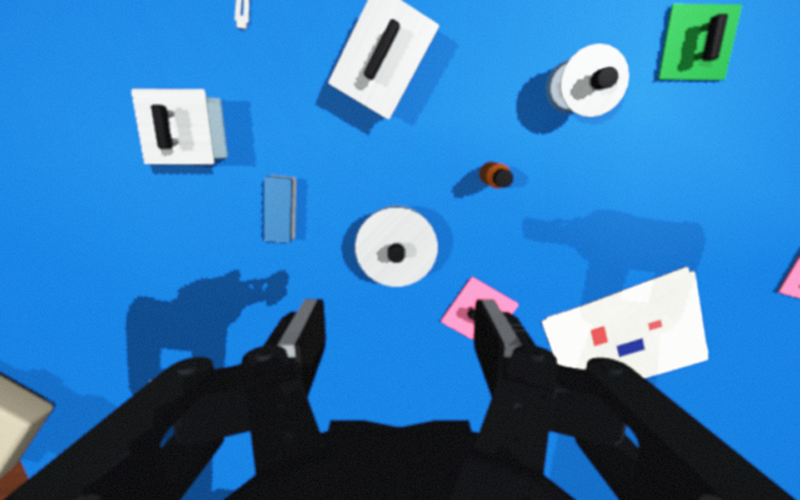

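All four lids sit on their own dishes: oblong at (383,57), square at (175,127), small round at (590,80) and large round at (397,247). The bottle (497,175) and carton (280,208) still stand in place, and the look-alikes are untouched.

```bash
python3 -c "
from plant import order
print(order.sign_off())"
```

```text
the job is handed in; nothing more can be done
None
```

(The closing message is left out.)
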